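# Pack the stopper kit case and shut its lid

### The arm

A 6-joint arm with a two-finger parallel gripper is mounted at the origin on the work surface; the furniture and walls round the work are solid. World frame = base frame: x ahead of the robot, y to its left, z up, the work surface at z = 0. Lengths are in mm, angles in rad, forces in N, time in s.
With the tool pointing down it reaches from about 350 to 975 mm from the base axis. Payload 7.1 kg.
Tool frame: the origin (TCP) lies on the front face of the gripper's body, between the roots of the fingers; the fingertips stand 80 mm ahead of it and the grasp point (between the pads) lies 61 mm ahead of it (env.tips_ahead is the distance from the TCP to the fingertips, in mm); z points along the fingers, y is the line along which they close (so a half turn about z gives the same grasp; the last joint's range is limited). The gripper opens to 88 mm and grips with 3 to 60 N. Pads are 20 mm wide; open, the fingers measure 115 mm over their backs; the gripper's body (75 mm by 178 mm) begins 61 mm behind the grasp point.
Start: joints at [-1.235, 0.423, 1.63, -0, 1.089, -0.019], TCP at [217.144, -586.05, 302.675] pointing down, gripper open.
Joint ranges: [-3, 3], [-0.9, 2.11], [0.09, 2.58], [-1.31, 4.45], [0.11, 2.69], [-2.54, 2.54]. Speed limits (rad/s): [2.39, 2.39, 3.01, 3.14, 3.14, 3.14].

### API

Orientations are given as a unit quaternion [x, y, z, w].
In Python, from station import env, set_gripper, viewer, workorder gives the robot as it stands. Calls block until the motion is done:
- env.reach(position, orientation): joint-space move of the TCP to a pose.
- env.move_l(position, rot=None, rate=150, f_stop=None): straight line of the TCP; rot=None keeps the orientation; rate is the mean speed in mm/s. With f_stop (N) it stops when the force on the tool has changed by that much, and returns True; else False.
- env.move_joints(angles): joint-space move.
- set_gripper(opening): finger opening in mm; the grip force is fixed at half the most; returns when the fingers have stopped.
- env.hold(seconds).
- env.ik(position, orientation): joint angles nearest the present ones, or None.
- env.read_state(): the state.
- viewer.camera(name): name is "side" or "top" or "wrist"; returns the picture (400x640x3 uint8, blue, green, red); there is no depth.
- viewer.camera_params(name): a dict with "fx", "fy", "cx", "cy" (pixels), "dist" ([k1, k2, p1, p2, k3] as OpenCV has them; the pictures are not rectified), "pose" (4x4, takes a point from camera to world coordinates); the wrist camera has in their place "tool_from_camera" (4x4, takes a point from camera to tool coordinates, whose origin is the TCP and whose axes are the flange's). Camera axes: x right, y up, looking along -z (the intrinsics and any distortion apply to the point x, -y, -z); pixel columns grow to the right and rows downward; lengths in mm; the calibration is good to about 2 mm. A picture is of the moment at which its call begins: read the wrist's pose just before it. camera_params takes no time and is no camera call.
A pose or a line that the arm cannot do raises env.IKError and nothing moves.
- workorder.sign_off(): hands the job in; it is judged then, once.
The state is a dict: "time_s": time; "qpos": joint angles; "dq": joint speeds; "tau": joint torques, N m; "tool_pos": TCP position; "orientation": TCP orientation; "force": force on the tool from outside, world axes, zero at the start; "wrist_torque": the same for the moment, N m; "width": finger opening in mm; "grip_force": force on a finger pad.
Only numpy, scipy, OpenCV 4.12 (cv2) and the standard library are available. Lean on these libraries where they do the work, as an engineer would, in place of code of your own. Each camera call takes 0.05 s, during which the arm holds its last target. There are 200 camera calls.

### The job

Pack the grey kit case: put the red stopper from the bench into the blue caddy with the other two, then lift the caddy by its central grip and carry it level, stoppers and all, into the wide bay so that it stands flat on the bottom. The blue marker lying across the rim must lie in the bottom of the narrow bay; once nothing stands above the rim, swing the lid down until it is fully shut, without slamming it. Leave the other things on the bench where they are.

Things in the scene. Friction and masses are not known exactly. Their poses are not given: they have to be found in the camera images.
- case: Grey kit case, fixed to the bench, 165 (x) x 210 (y) x 70 tall, walls and floor 5 thick, two bays and a hinged lid. Origin: centre of its underside; x points from its latched front to the hinged back, y to its left, z up. A full-height divider 5 thick, parallel to x, parts the bays (case y 15 to 20 mm).
- wide_bay (a point): Centre of the floor of the wide bay, 5 mm above the bench: case frame (0, -42.5, 5) mm. The bay is 155 long (case x), 115 wide (case y) and 65 deep to the rim. Axes as the case's.
- narrow_bay (a point): Centre of the floor of the narrow bay, which is raised, 30 mm above the bench: case frame (0, 60, 30) mm. The bay is 155 long (case x), 80 wide (case y) and 40 deep to the rim. Axes as the case's.
- lid (a joint): Angle of the case lid, rad: 0 fully shut, 1.57 upright, at most 1.8. It starts open, near upright. The stiff friction hinge keeps it wherever it is left; moving it takes about 0.2 N m (0.08 to 0.32 as gravity helps or hinders).
- lid_hinge (a point): Point on the hinge axis of the lid at mid width, on the far top rim of the case (case frame 82.5, 0, 70.5 mm). The hinge axis is the case y axis. This point's frame turns with the lid: its -x runs from the hinge to the lid's free edge, its z out of the lid's outer face.
- lid_edge (a point): Middle of the free edge of the lid, half-way through its thickness, 165 mm from the hinge. The lid is a flat panel 165 x 210 mm, 8 mm thick, its inner face on the hinge axis; when shut its top is 78.5 mm above the bench.
- caddy_grip (a point): Middle of the grip bar of the blue caddy, 47 mm above its underside; z up. The caddy is a loose open tray, 0.2 to 0.35 kg, 118 (x) x 96 (y), walls 22 tall, floor 3 thick, with a 10 thick divider along x topped by the bar: 80 long (x), 14 thick (y), 35 to 57 mm above the underside, the caddy's highest part.
- empty_trough (a point): Centre of the floor of the caddy's empty trough, 3 mm above the caddy's underside, 25 mm from its middle in its +y. The trough is 112 long (caddy x) and 40 wide; the like trough on the -y side holds the two grey stoppers at the start.
- stopper_red_mid (a point): Red rubber stopper, 24 dia. x 22 tall, standing on the bench at the start; point at its centre, half-way up (11 mm above its underside).
- stopper_small_mid (a point): Small grey rubber stopper, 19 dia. x 22 tall, loose in the caddy; point at its centre.
- stopper_large_mid (a point): Large grey rubber stopper, 28 dia. x 22 tall, loose in the caddy; point at its centre.
- marker_mid (a point): Blue marker pen, 130 long, 13 thick, at the start lying level across the rim of the case over the narrow bay, from its outer wall to the divider; point at its centre, its y axis along the pen.
- bulb_red: Bystander, to be left alone: red rubber pipette bulb lying on its side, 48 x 84 x 48; origin at the centre of its underside
- dropper_100: Bystander, to be left alone: small amber bottle with a black cap, 52 dia. x 116 tall; origin at the centre of its underside
- flask_0: Bystander, to be left alone: small clear conical flask, 68 dia. x 127 tall; origin at the centre of its underside
- hdpe_small: Bystander, to be left alone: small white plastic bottle with a ribbed cap, 52 dia. x 113 tall; origin at the centre of its underside
There are look-alikes about, which are no part of the job. What is meant by the part that bears stopper_red_mid is not turquoise, and is the smaller of those in its own colour.

How it is judged:
By the outcome, as a careful person would: the job done as asked, in the order asked, and still so for the second after the job is handed in, with the robot touching nothing.
It also fails if it takes over 72 s, if anything falls off the work surface, if the arm or the gripper's body presses on something with over 40 N, if the wrist force passes 120 N, or if a joint passes its speed limit or range.

## Working session

There is one attempt and no reset: what is moved stays moved. The work goes in short steps, each a Python script; the robot and the scene stay as the last script left them, time stands still between calls to the robot, and variables do not carry over. Pictures are saved under pics/ and viewed, at most 12 in all, crops included, and the job is handed in when it is done.

```bash
ls; mkdir -p pics; python3 - <<'E'
from station import env, set_gripper, viewer, workorder
import cv2
for n in ("top","side"):
    cv2.imwrite(f"pics/{n}0.png",viewer.camera(n)); p=viewer.camera_params(n); print(n,p)
print(viewer.camera_params("wrist")); print(env.read_state())
E
```

```text
pics
top {'fx': 422.48077294856, 'fy': 422.48077294856, 'cx': 317.2588153706608, 'cy': 196.33649512462023, 'dist': array([-0.01240439,  0.        ,  0.        ,  0.        ,  0.        ]), 'pose': array([[-2.52438443e-02,  9.87017957e-01, -1.58613683e-01,
         2.98304238e+02],
       [-9.99643791e-01, -2.35482587e-02,  1.25606942e-02,
         3.82600238e+01],
       [ 8.66255472e-03,  1.58874264e-01,  9.87260821e-01,
         1.32428653e+03],
       [ 0.00000000e+00,  0.00000000e+00,  0.00000000e+00,
         1.00000000e+00]])}
side {'fx': 511.0097859482264, 'fy': 511.0097859482264, 'cx': 318.8494913199823, 'cy': 193.07685923675038, 'dist': array([-0.10027468,  0.        ,  0.        ,  0.        ,  0.        ]), 'pose': array([[ 9.99221124e-01, -2.55309630e-02,  3.00884544e-02,
         5.45778221e+02],
       [ 3.72720690e-02,  3.60230788e-01, -9.32118325e-01,
        -1.08275661e+03],
       [ 1.29590909e-02,  9.32513780e-01,  3.60901805e-01,
         5.07457485e+02],
       [ 0.00000000e+00,  0.00000000e+00,  0.00000000e+00,
         1.00000000e+00]])}
{'fx': 338.90370141067
[... 519 characters left out ...]
+00]])}
{'time_s': 0.1, 'qpos': array([-1.23502220e+00,  4.23786175e-01,  1.63058072e+00,  1.12725600e-06,
        1.08860965e+00, -1.90314706e-02]), 'dq': array([-0.00027205, -0.00081294, -0.0008744 ,  0.00041136, -0.0018158 ,
        0.00078761]), 'tau': array([ 2.34262870e-04, -5.45610809e+01, -2.74326718e+01,  6.45875372e-02,
        1.88276125e-02, -4.12520569e-05]), 'tool_pos': array([ 217.01037946, -585.70932164,  301.97868384]), 'orientation': array([ 9.84305160e-01,  1.76473432e-01, -1.08633480e-04, -6.83362365e-04]), 'force': array([-1.1399493 ,  1.29403231,  0.08184174]), 'wrist_torque': array([-0.00899   ,  0.0012489 , -0.00146726]), 'grip_force': 0.0, 'width': 88.00170504310074}
```

View pics/top0.png

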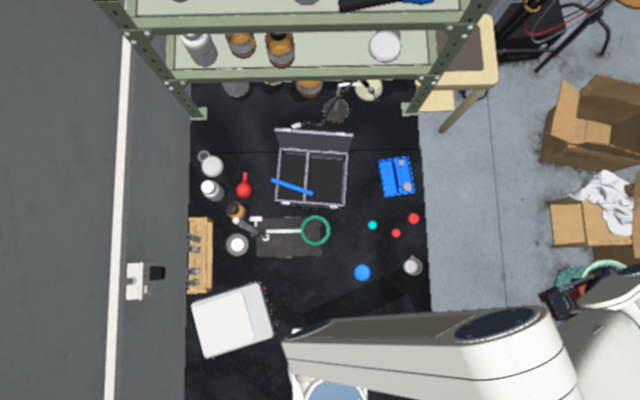

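View pics/side0.png

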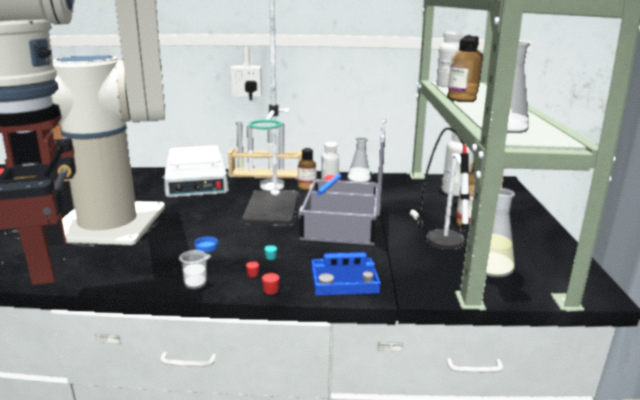

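The top view shows the case at about (312,178) with its lid up at the back (top of the picture), the marker at (272,180)–(312,193), and the caddy at (396,177). The candidates are red at (396,233), red at (413,218) and turquoise at (373,225). The red one at (396,233) looks the smaller of the two reds; I'll confirm this with areas and a crop.

```bash
cat > h.py <<'E'
from station import env, set_gripper, viewer, workorder
import cv2, numpy as np
from scipy.spatial.transform import Rotation as R
def cam_pose(n, p):
    if n!="wrist": return p["pose"]
    s=env.read_state(); T=np.eye(4); T[:3,:3]=R.from_quat(s["orientation"]).as_matrix(); T[:3,3]=s["tool_pos"]
    return T@p["tool_from_camera"]
def snap(n):
    p=viewer.camera_params(n); P=cam_pose(n,p); return viewer.camera(n),p,P
def K(p): return np.array([[p["fx"],0,p["cx"]],[0,p["fy"],p["cy"]],[0,0,1]])
def ray(px,p,P):
    u=cv2.undistortPoints(np.array(px,float).reshape(-1,1,2),K(p),p["dist"])[:,0]
    d=np.c_[u[:,0],-u[:,1],-np.ones(len(u))]@P[:3,:3].T
    return P[:3,3],d/np.linalg.norm(d,axis=1)[:,None]
def plane(px,z,p,P):
    o,d=ray(px,p,P); return o+d*((z-o[2])/d[:,2])[:,None]
def proj(X,p,P):
    c=(np.atleast_2d(X)-P[:3,3])@P[:3,:3]; c=c*[1,-1,-1]
    return cv2.projectPoints(c,np.zeros(3),np.zeros(3),K(p),p["dist"])[0][:,0]
def two(pa,a,pb,b):
    o1,d1=ray(pa,*a); o2,d2=ray(pb,*b); out=[]
    for x,y in zip(d1,d2):
        t=np.linalg.lstsq(np.c_[x,-y],o2-o1,rcond=None)[0]; out.append((o1+t[0]*x+o2+t[1]*y)/2)
    return np.array(out)
def blobs(im,lo,hi,amin=20):
    h=cv2.cvtColor(im,cv2.COLOR_BGR2HSV); h[...,0]=(h[...,0].astype(int)+90)%180 # red at 90
    m=cv2.inRange(h,lo,hi)
    c=[k for k in cv2.findContours(m,cv2.RETR_EXTERNAL,cv2.CHAIN_APPROX_NONE)[0] if cv2.contourArea(k)>=amin]
    return sorted(c,key=cv2.contourArea,reverse=True)
RED=((80,130,90),(100,255,255)); BLUE=((15,130,60),(40,255,255))
def down(yaw): # tool z down, tool y (closing line) at angle yaw from world x
    y=np.array([np.cos(yaw),np.sin(yaw),0]); z=np.array([0,0,-1.]); return R.from_matrix(np.c_[np.cross(y,z),y,z]).as_quat()
E
python3 - <<'E'
from h import *
np.set_printoptions(precision=1,suppress=True)
im=cv2.imread("pics/top0.png"); p=viewer.camera_params("top"); P=p["pose"]
for nm,c,z in (("red",RED,11),("blue",BLUE,40)):
    for k in blobs(im,*c)[:8]:
        r=cv2.minAreaRect(k); print(nm,cv2.contourArea(k),np.round(r[0]),np.round(r[1],1),round(r[2],1),plane([r[0]],z,p,P)[0])
a=cv2.resize(im[130:250,225:425],None,fx=4,fy=4,interpolation=cv2.INTER_CUBIC)
cv2.imwrite("pics/crop_top.png",a)
E
```

```text
red 241.0 [244. 184.] [25. 15.] 90.0 [552.7 253.6  11. ]
red 97.0 [414. 218.] [11. 11.] 90.0 [ 431.9 -277.9   11. ]
red 63.5 [396. 233.] [9.2 8.5] 45.0 [ 388.7 -219.8   11. ]
red 49.5 [549.  30.] [ 3.7 33.2] 70.2 [1064.5 -779.8   11. ]
red 46.5 [582. 289.] [10.  7.] 90.0 [ 201.5 -783.2   11. ]
blue 1265.0 [396. 176.] [40.5 33.7] 80.0 [ 562.5 -224.4   40. ]
blue 230.5 [362. 272.] [17. 17.] 90.0 [ 270.4 -104.8   40. ]
blue 218.5 [292. 186.] [45.9  6.2] 19.1 [537.6 100.1  40. ]
blue 48.0 [417.   2.] [ 3. 30.] 90.0 [1156.7 -328.4   40. ]
```

View pics/crop_top.png

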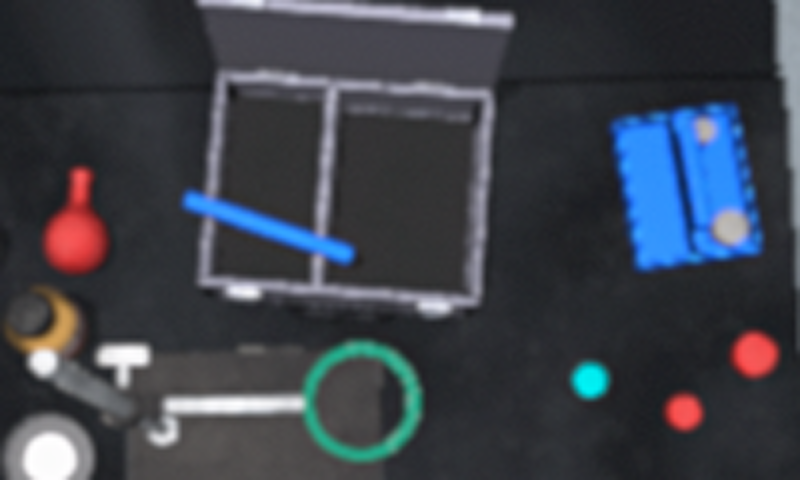

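Enlarged crop (4x, origin 225,130): the red stopper at crop (685,412) is clearly smaller than the red one at (755,355), and the cyan one at (590,380) is turquoise. So the target is top-view pixel (396,233). Case rim corners are at crop (200,285), (480,303), (492,92) and (222,75). The caddy's empty trough is on its left.

```bash
python3 - <<'E'
from h import *
np.set_printoptions(precision=1,suppress=True)
p=viewer.camera_params("top"); P=p["pose"]; q=viewer.camera_params("side"); Q=q["pose"]
f=lambda L:np.array(L)/4+[225,130]
print("case FL FR BR BL",plane(f([(200,285),(480,303),(492,92),(222,75)]),70,p,P))
print("caddy BL BR FR FL",plane(f([(612,122),(738,103),(762,252),(640,270)]),22,p,P))
print("marker",plane(f([(187,200),(352,256)]),77,p,P))
# ring, shelf front-lower corners (top view post/ board) paired with side view
print("ring",two([(315,230)],(p,P),[(265,125)],(q,Q)))
print("lid edge z guess",two([f([(510,20)])[0]],(p,P),[(382,123)],(q,Q)))
# shelf lower board: right-front corner
print("shelf",two([(415,113),(440,78)],(p,P),[(470,302),(494,165)],(q,Q)))
s=env.read_state(); yaw=0
g=np.array([400,-215,260]); 
env.reach(list(g+[-40,0,20]),down(np.pi/2))
im,w,W=snap("wrist"); cv2.imwrite("pics/w1.png",im); np.savez("w1.npz",W=W)
for k in blobs(im,*RED): 
    (c,r)=cv2.minEnclosingCircle(k); print("red",c,r,plane([c],22,w,W)[0])
print(env.read_state()["time_s"],env.read_state()["tool_pos"])
E
```

```text
case FL FR BR BL [[487.9 149.4  70. ]
 [469.3 -60.1  70. ]
 [631.9 -75.1  70. ]
 [650.  131.1  70. ]]
caddy BL BR FR FL [[ 618.  -173.8   22. ]
 [ 631.2 -274.8   22. ]
 [ 510.8 -286.5   22. ]
 [ 498.8 -189.9   22. ]]
marker [[551.7 157.9  77. ]
 [506.1  35.   77. ]]
ring [[386.2  32.6 235.9]]
lid edge z guess [[632.9 -70.9 268.8]]
shelf [[ 786.2 -306.9    4.7]
 [ 790.1 -314.3  262.1]]
red (453.5, 263.5) 51.151832580566406 [455.3 -70.7  22. ]
red (190.5, 264.0) 50.83561706542969 [ 455.5 -362.3   22. ]
red (268.3666687011719, 243.26666259765625) 17.06874656677246 [ 430.6 -274.4   22. ]
red (24.0, 276.0) 28.30204200744629 [ 473.2 -562.7   22. ]
red (320.1511535644531, 205.38372802734375) 12.70728874206543 [ 388.  -218.2   22. ]
red (619.0, 274.5) 23.585052490234375 [472.1 127.8  22. ]
1.9833 [ 360.2 -215.5  280.1]
```

View pics/w1.png

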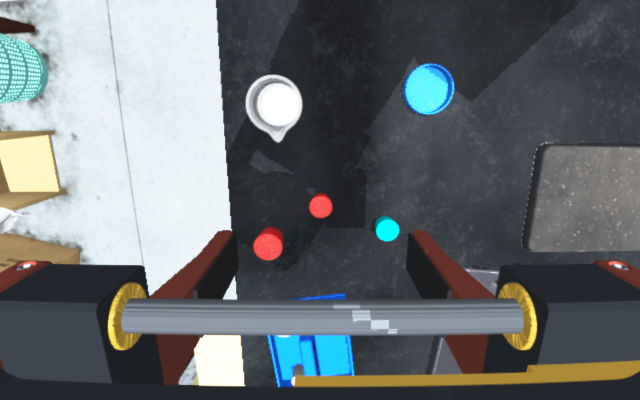

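The wrist view shows the target red stopper at (320,205), giving world (388,-218). The larger red is at (268,243), the turquoise at (387,229), and the caddy is at the bottom, hidden by the fingers. Next I look at the caddy and the case from close above.

```bash
python3 - <<'E'
from h import *
np.set_printoptions(precision=1,suppress=True)
env.reach([525,-231,320],down(np.pi/2))
im,w,W=snap("wrist"); cv2.imwrite("pics/w2.png",im); np.save("W2.npy",W)
for k in blobs(im,*BLUE,500):
    r=cv2.minAreaRect(k); b=plane(cv2.boxPoints(r),22,w,W); print("caddy",r,b,b.mean(0))
env.reach([525,35,350],down(np.pi/2))
im2,w,W=snap("wrist"); cv2.imwrite("pics/w3.png",im2); np.save("W3.npy",W)
for k in blobs(im2,*BLUE,300):
    r=cv2.minAreaRect(k); b=plane(cv2.boxPoints(r),77,w,W); print("marker",r,b,b.mean(0))
cv2.imwrite("pics/w23.png",cv2.resize(np.vstack([im[:290],im2[:290]]),None,fx=1,fy=1))
print(env.read_state()["time_s"])
E
```

```text
caddy ((322.6769714355469, 208.41537475585938), (103.44496154785156, 87.07238006591797), 82.87498474121094) [[ 511.5 -286.6   22. ]
 [ 499.4 -189.4   22. ]
 [ 623.8 -170.3   22. ]
 [ 638.  -275.7   22. ]] [ 568.2 -230.5   22. ]
marker ((119.14707946777344, 199.58824157714844), (101.13735961914062, 82.46211242675781), 75.96376037597656) [[ 506.2 -243.7   77. ]
 [ 485.7 -151.2   77. ]
 [ 596.  -137.7   77. ]
 [ 621.7 -236.9   77. ]] [ 552.4 -192.4   77. ]
3.8417
```

View pics/w23.png

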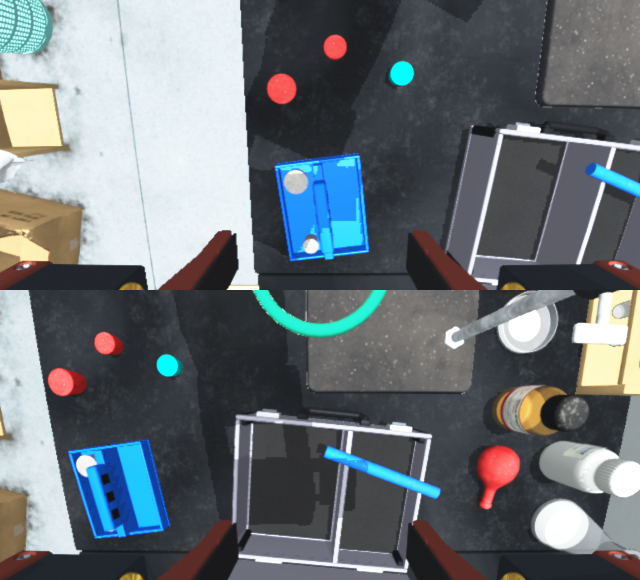

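The top half (w2) shows the caddy with corners near (276,163)–(368,250), its bar running (318,165)–(327,258), the grey stoppers in its left trough and the right trough empty. The bottom half (w3) shows the case rim with front corners at (236,125) and (431,145), and the marker from (328,162) to (437,202). Next I place the stopper.

```bash
python3 - <<'E'
from h import *
np.set_printoptions(precision=1,suppress=True)
w=viewer.camera_params("wrist"); W2=np.load("W2.npy"); W3=np.load("W3.npy")
print("bar ends",plane([(318.5,165),(327,257)],57,w,W2))
print("case F",plane([(236,125),(431,145)],70,w,W3),"divider front",plane([(350,137)],70,w,W3))
print("marker",plane([(327,162),(438,203)],77,w,W3))
p=viewer.camera_params("top");print("lid edge",plane(np.array([(200,3),(512,18)])/4+[225,130],235,p,p["pose"]))
q=down(0.124)
env.reach([388.3,-218.6,180],q); 
set_gripper(46)
env.move_l([388.3,-218.6,83.5],rate=200,f_stop=15); set_gripper(15)
s=env.read_state(); print(s["width"],s["grip_force"],s["tool_pos"],s["time_s"])
env.move_l([388.3,-218.6,190],rate=250)
env.reach([561.2,-206,190],q)
print(env.move_l([561.2,-206,88.5],rate=150,f_stop=12)); s=env.read_state(); print(s["width"],s["tool_pos"])
set_gripper(42)
env.move_l([561.2,-206,200],rate=250)
im,w,W=snap("wrist"); cv2.imwrite("pics/w4.png",im); print(env.read_state()["time_s"])
for k in blobs(im,*RED): print(cv2.minEnclosingCircle(k))
E
```

```text
bar ends [[ 508.8 -235.    57. ]
 [ 611.2 -225.9   57. ]]
case F [[470.8 -57.2  70. ]
 [491.8 149.8  70. ]] divider front [[483.6  62.9  70. ]]
marker [[509.2  38.5  77. ]
 [554.3 160.4  77. ]]
lid edge [[653.8 133.  235. ]
 [638.7 -75.5 235. ]]
23.228265710232915 30.001900792121887 [ 388.7 -218.8   84.1] 7.0333
False
23.127452008526145 [ 561.2 -206.3   88.9]
10.325
((43.31919860839844, 324.4185485839844), 66.59423828125)
((601.5, 352.0), 46.80020523071289)
((616.0, 285.5), 32.17539978027344)
((388.0, 264.5), 37.646480560302734)
((256.0, 264.5), 37.646480560302734)
((161.5, 255.5), 24.42344856262207)
((322.5, 198.5), 15.182326316833496)
((394.5, 354.6891784667969), 20.07887077331543)
((249.5, 354.3333435058594), 19.76609992980957)
```

```bash
python3 - <<'E'
from h import *
np.set_printoptions(precision=1,suppress=True)
w=viewer.camera_params("wrist"); W3=np.load("W3.npy"); p=viewer.camera_params("top"); P=p["pose"]; q=viewer.camera_params("side");Q=q["pose"]
b=plane([(455,48)],10,w,W3)[0]; print("rod base",b)
for z in (10,120,236,350,450): print(z,proj([b[0],b[1],z],p,P),proj([b[0],b[1],z],q,Q),proj([b[0],b[1],z],w,W3))
print("rod pts two-view side/wrist", [two([(580,5)],(w,W3),[(272,v)],(q,Q))[0] for v in (20,60,100)])
print("ring w/ top",plane([(315,230)],150,p,P), plane([(320,5)],236,w,W3))
a=cv2.imread("pics/side0.png")[0:260,180:400]; t=cv2.imread("pics/top0.png")[190:280,200:350]
a=cv2.resize(a,None,fx=2.2,fy=2.2); t=cv2.resize(t,(484*5//8,a.shape[0]*5//10))
t=cv2.copyMakeBorder(t,0,a.shape[0]-t.shape[0],0,0,cv2.BORDER_CONSTANT); 
cv2.imwrite("pics/mix.png",np.hstack([a,t])); print(a.shape,t.shape)
E
```

```text
rod base [384.6 189.1  10. ]
10 [[264.2 237.4]] [[274.1 193.7]] [[455.  48.]]
120 [[259.8 234.9]] [[273.3 154.3]] [[502.9  26.5]]
236 [[254.1 231.8]] [[272.5 110.4]] [[610.3 -20.6]]
350 [[247.2 228.1]] [[271.8  64.8]] [[839.1 -97.3]]
450 [[239.8 224. ]] [[271.2  22.8]] [[463.2 142. ]]
rod pts two-view side/wrist [array([434.6,  16.2, 458.2]), array([417.6,  78.7, 370.6]), array([397.7, 151.6, 267.8])]
ring w/ top [[392.4  32.  150. ]] [[401.1  32.3 236. ]]
(572, 484, 3) (572, 302, 3)
```

View pics/mix.png

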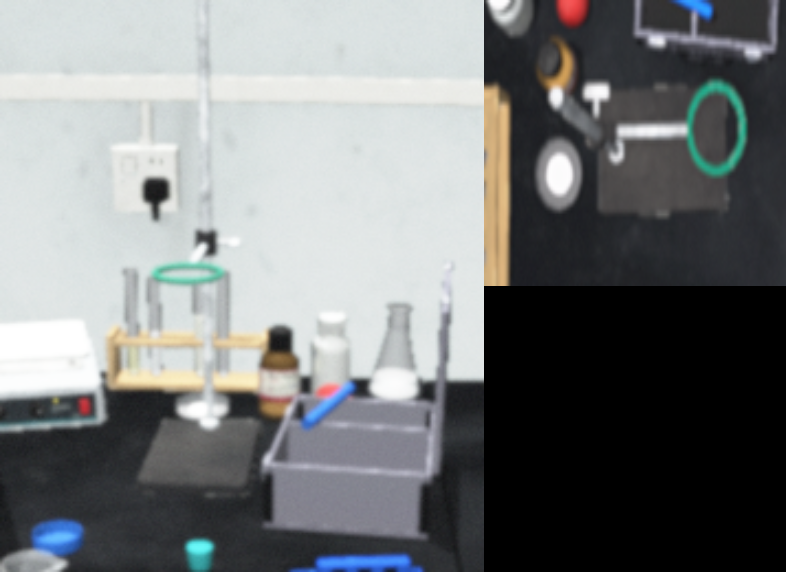

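View pics/w4.png

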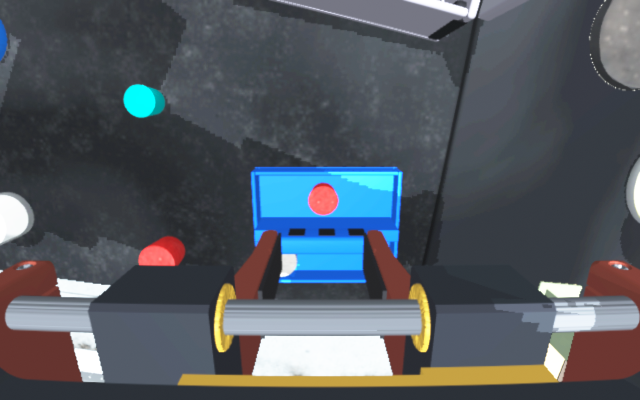

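Mix: the ring-stand rod is at about (385,189) and is tall, with the ring at about (388,32), z 236. W4: the red stopper sits in the trough at (322,198). Before going over the case I'll check arm clearance above the ring, and locate the stand behind the case.

```bash
cat > kin.py <<'E'
from h import *
def fit():
    A=[];B=[]
    for r in (450,550,650,750):
        for z in (120,250,400):
            for t in (0,0.4,-.3):
                # tilt about world y, at y=0 plane
                Rm=R.from_rotvec([0,t,0])*R.from_quat(down(np.pi/2)); j=env.ik([r,0,z],Rm.as_quat())
                if j is None: continue
                q2,q23,th=j[1],j[1]+j[2],j[1]+j[2]+j[4]
                A.append([1,0,np.sin(q2),np.sin(q23),np.sin(th)]);B.append(r)
                A.append([0,1,np.cos(q2),np.cos(q23),np.cos(th)]);B.append(z)
    x,res,_,_=np.linalg.lstsq(np.array(A),np.array(B),rcond=None); return x,res
E
python3 - <<'E'
from kin import *
np.set_printoptions(precision=2,suppress=True)
x,res=fit(); print("r0,H,a,b,d",x,res)
for pos,yaw in (([531,98,150],-.357),([566,97,112],-1.663),([566,97,112],-1.663+np.pi),([675,25,290],np.pi/2-.092)):
    j=env.ik(pos,down(yaw)); print(pos,yaw,j)
    if j is not None:
        j=np.array(j); e=np.array([x[0]+x[2]*np.sin(j[1]),x[1]+x[2]*np.cos(j[1])]); wv=e+x[3]*np.array([np.sin(j[1]+j[2]),np.cos(j[1]+j[2])]); print("  elbow r,z",e,"wrist",wv, "z at r=388",e[1]+(wv-e)[1]*(388-e[0])/(wv-e)[0])
p=viewer.camera_params("top"); q=viewer.camera_params("side")
print("stand",two([(336,110),(352,84),(297,125)],(p,p["pose"]),[(445,238),(462,145),(413,215)],(q,q["pose"])), plane([(336,110),(297,125)],10,p,p["pose"]),plane([(445,238),(413,215)],10,q,q["pose"]))
E
```

```text
r0,H,a,b,d [-26.35 250.13 537.05 480.68 208.96] [12660.22]
[531, 98, 150] -0.357 [ 0.16  0.53  1.91 -0.    0.71  0.52]
  elbow r,z [244.39 713.94] wrist [556.54 348.41] z at r=388 545.7726163664005
[566, 97, 112] -1.663 [ 0.15  0.63  1.84 -0.    0.68  1.81]
  elbow r,z [289.08 684.78] wrist [590.23 310.13] z at r=388 561.7216719798434
[566, 97, 112] 1.478592653589793 [ 0.15  0.63  1.84 -0.    0.68 -1.33]
  elbow r,z [289.08 684.78] wrist [590.23 310.13] z at r=388 561.7216719798434
[675, 25, 290] 1.4787963267948965 [ 0.02  0.51  1.52 -0.    1.11 -1.46]
  elbow r,z [235.83 718.83] wrist [666.82 505.99] z at r=388 643.6840649272831
stand [[795.88 -47.13   5.8 ]
 [794.18 -80.47 228.46]
 [744.2   81.4    5.59]] [[793.1  -46.77  10.  ]
 [744.97  81.23  10.  ]] [[795.03 -55.04  10.  ]
 [740.16  69.62  10.  ]]
```

```bash
python3 - <<'E'
from h import *
np.set_printoptions(precision=1,suppress=True)
m=np.array([531.,98.]); q=down(-.357)
env.reach([561,-206,260],down(0.124)) 
env.reach([*m,230],q); set_gripper(40)
print(env.move_l([*m,150.5],rate=150,f_stop=10)); set_gripper(5)
s=env.read_state(); print(s["width"],s["tool_pos"])
env.move_l([*m,220],rate=200)
t=[566,97]; q2=down(-1.663)
env.reach([*t,220],q2)
print(env.move_l([*t,113],rate=120,f_stop=8)); s=env.read_state(); print(s["width"],s["tool_pos"],s["force"])
set_gripper(28); env.move_l([*t,230],rate=250)
im,w,W=snap("wrist"); cv2.imwrite("pics/w5.png",im); np.save("W5.npy",W); print(env.read_state()["time_s"])
E
```

```text
False
12.264522144142596 [531.2  98.  150.9]
False
12.326186180312023 [566.5  97.1 113.6] [-0.2  0.2 -0.5]
17.2167
```

View pics/w5.png

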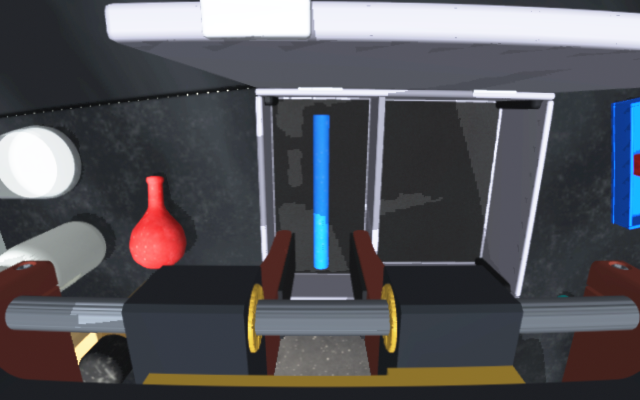

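W5 shows the marker lying lengthwise in the narrow bay, (321,115)–(321,268). Back rim corners are at (256,92) and (553,95). I refine the case pose from these, then move the caddy.

```bash
python3 - <<'E'
from h import *
np.set_printoptions(precision=1,suppress=True)
w=viewer.camera_params("wrist"); W=np.load("W5.npy")
B=plane([(256,92),(553,95),(379,97)],70,w,W); print(B, np.linalg.norm(B[0]-B[1]))
F=np.array([[490,149.6],[470,-58.6]])
L=(B[0,:2]+F[0])/2; Rr=(B[1,:2]+F[1])/2; c=(L+Rr)/2; d=B[0,:2]-B[1,:2]; print("centre",c,"yaw",np.arctan2(-d[0],d[1]))
if np.linalg.norm(c-[561,37])>6: raise SystemExit
g=np.array([563.5,-230.7]); q=down(.124+np.pi/2)
env.reach([480,-190,270],down(1.5)); env.reach([*g,200],q); set_gripper(50)
print(env.move_l([*g,108],rate=150,f_stop=12)); set_gripper(8)
s=env.read_state(); print(s["width"],s["grip_force"],s["tool_pos"],s["time_s"])
env.move_l([*g,215],rate=100); env.hold(.2); s=env.read_state(); print(s["width"],s["force"],s["wrist_torque"])
im,p,P=snap("side"); cv2.imwrite("pics/s1.png",im); im,w,W=snap("wrist"); cv2.imwrite("pics/w6.png",im); np.save("W6.npy",W)
E
```

```text
[[651.9 133.6  70. ]
 [632.3 -73.   70. ]
 [640.8  49.7  70. ]] 207.45795351584513
centre [561.1  37.9] yaw -0.09484290551229961
False
14.016737098343766 30.000377297401428 [ 563.5 -230.6  108.2] 22.8333
13.633821261622684 [-1.9 -0.4 -3.3] [ 0.1 -0.1 -0. ]
```

```bash
python3 - <<'E'
from h import *
np.set_printoptions(precision=1,suppress=True)
q=down(np.pi/2-.093); t=[557,-4.7]
env.move_l([*t,215],rot=q,rate=110); env.hold(.2)
print(env.move_l([*t,135],rate=90,f_stop=8), env.read_state()["force"])
print(env.move_l([*t,111],rate=40,f_stop=5)); s=env.read_state(); print(s["tool_pos"],s["force"],s["width"],s["time_s"])
im,p,P=snap("top"); a=im[130:250,225:425]; b=snap("side")[0][150:300,220:420]
cv2.imwrite("pics/c1.png",cv2.resize(np.vstack([a,b]),None,fx=2.2,fy=2.2,interpolation=cv2.INTER_CUBIC))
E
```

```text
False [-0.2 -0.1 -3.3]
True
[556.8  -4.7 112.8] [ 0.3 -0.4  2.4] 13.58015302806172 28.3417
```

```bash
python3 - <<'E'
from h import *
set_gripper(30); q=down(np.pi/2-.093); t=[557,-4.7]
env.move_l([*t,190],rate=150); env.move_l([520,10,350],rate=250)
im,w,W=snap("wrist"); np.save("W7.npy",W)
b=snap("side")[0]; 
c=np.array([561,37.6]); 
cv2.imwrite("pics/c2.png",np.vstack([im[:280],cv2.resize(b[100:300,200:440],None,fx=1.5,fy=1.5)[:, :].copy() if 0 else cv2.copyMakeBorder(cv2.resize(b[100:300,220:420],None,fx=1.5,fy=1.5),0,0,0,340,cv2.BORDER_CONSTANT)]))
print(env.read_state()["time_s"])
E
```

```text
30.5
```

View pics/c2.png

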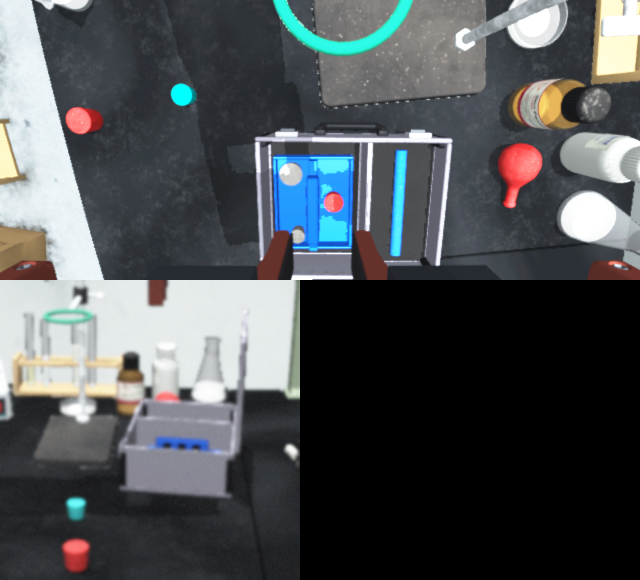

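C2: the caddy is flat in the wide bay, (275,157)–(352,247), with the red and both grey stoppers in it. The marker is in the narrow bay at (400,200), and nothing stands above the rim. Next I close the lid.

```bash
cat > lid.py <<'E'
from h import *
np.set_printoptions(precision=1,suppress=True)
c=np.array([561,37.6]); X=np.array([np.cos(-.093),np.sin(-.093)]); q=down(np.pi/2-.093)
def tcp(x,z): return [*(c+x*X),z+env.tips_ahead]
def tip(th,rho=105):
    e=np.array([-np.cos(th),np.sin(th)]); n=np.array([np.sin(th),np.cos(th)])
    return np.array([82.5,70.5])+rho*e+8*n+[10,0]
path=[tip(t) for t in np.linspace(1.82,0.12,13)]
E
python3 - <<'E'
from lid import *
print([env.ik(tcp(*t),q) is not None for t in path])
env.move_l(tcp(0,275),rot=q,rate=250); set_gripper(0)
a=path[0]+[8,0]; env.move_l(tcp(a[0],275),rate=200)
print(env.move_l(tcp(*a),rate=150,f_stop=10)); print(env.read_state()["tool_pos"],env.read_state()["time_s"])
for t in path[:4]:
    h=env.move_l(tcp(*t),rate=60,f_stop=25); s=env.read_state(); print(t,h,s["force"],s["time_s"])
    if h: break
im=snap("side")[0]; cv2.imwrite("pics/c3.png",cv2.resize(im[60:260,240:480],None,fx=2.5,fy=2.5))
E
```

```text
[True, True, True, True, True, True, True, True, True, True, True, True, True]
False
[695.   25.2 251.4] 33.1333
[126.1 170.3] False [-0.1  0.1  0.1] 33.4167
[111.7 174. ] False [-0.9  1.1  0.1] 33.8167
[ 96.9 175.7] False [-0.4  0.2  0.3] 34.2167
[ 82.  175.3] False [-0.2 -0.7  0.7] 34.6167
```

View pics/c3.png

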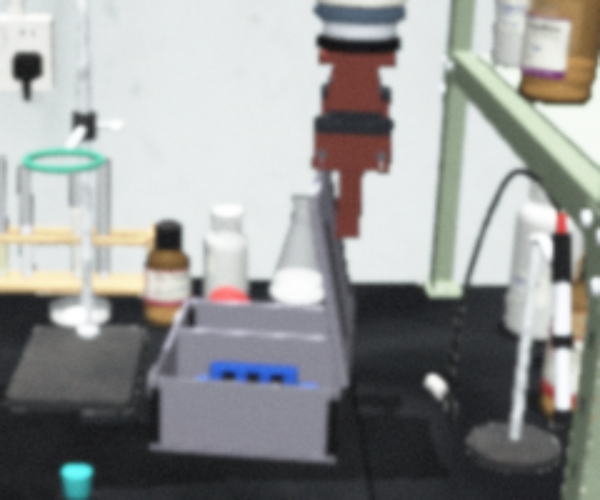

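The lid now leans forward with its edge at (322,178), and the closed fingers are behind it at (350,235). I'll continue the arc.

```bash
python3 - <<'E'
from lid import *
for t in path[4:]:
    h=env.move_l(tcp(*t),rate=50,f_stop=20); s=env.read_state(); print(t,h,s["force"],s["time_s"])
    if h: break
else:
    x=path[-1][0]-8
    h=env.move_l(tcp(x,76),rate=20,f_stop=14); s=env.read_state(); print(h,s["force"],s["tool_pos"],s["time_s"])
    env.hold(.3)
    env.move_l(tcp(x,180),rate=150)
    im=snap("side")[0]; cv2.imwrite("pics/c4.png",cv2.resize(im[60:260,240:480],None,fx=2.5,fy=2.5))
E
```

```text
[ 67.3 172.8] False [1.3 0.4 0.4] 35.1167
[ 53.1 168.2] False [-0.3 -0.4 -1. ] 35.5667
[ 39.7 161.6] False [0.3 0.2 0.1] 36.0167
[ 27.4 153.3] False [-0.3  0.4 -0.5] 36.4667
[ 16.4 143.3] False [-1.3  0.2  0.5] 36.9167
[  6.9 131.8] False [0.4 0.3 0.7] 37.3667
[ -0.9 119.1] False [-0.  -0.1 -0.2] 37.8167
[ -6.9 105.4] False [-0.4  0.1 -0.4] 38.2667
[-10.8  91. ] False [-0.3 -0.1  0.2] 38.7167
True [-1.2 -0.1  5.9] [543.8  39.2 158.8] 39.4083
```

View pics/c4.png

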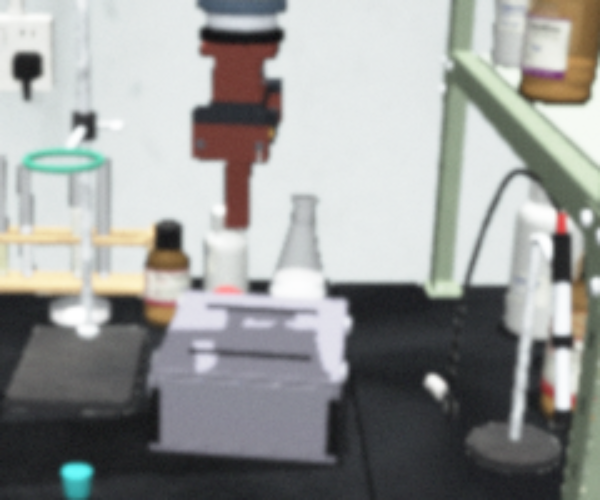

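C4 shows the lid flat on the case, and the fingertips stopped at z 78.8 on firm contact. I'll press once more nearer the free edge to confirm, then retreat and hand in.

```bash
python3 - <<'E'
from lid import *
env.move_l(tcp(-40,100),rate=120)
h=env.move_l(tcp(-40,75),rate=20,f_stop=14); s=env.read_state(); print(h,s["force"],s["tool_pos"])
env.move_l(tcp(-30,220),rate=150); env.hold(.3); print(env.read_state()["time_s"])
if h and s["tool_pos"][2]<160: print(workorder.sign_off())
E
```

```text
True [-1.3 -0.5  8.1] [521.1  41.3 158.8]
43.8167
the job is handed in; nothing more can be done
None
```

The kit case is packed and handed in at 43.8 s: the red stopper is in the caddy with the other two, the caddy stands flat in the wide bay, the marker lies in the narrow bay, and the lid is shut, with a firm stop when pressed at about 78.8 mm (78.5 mm is fully shut).

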